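# Run the winged cap nut onto the desk lamp's stud

## Robot

A 6-joint arm with a two-finger parallel gripper is mounted at the origin on the work surface. World frame = base frame: x ahead of the robot, y to its left, z up, the work surface at z = 0. Lengths are in mm, angles in rad, forces in N, time in s.
With the tool pointing down it reaches from about 300 to 775 mm from the base axis. Payload 14.6 kg.
Tool frame: the origin (TCP) lies at the very end of the fingers, on their centre line; the grasp point (between the pads) lies 19 mm behind it; z points along the fingers, y is the line along which they close (so a half turn about z gives the same grasp; the last joint's range is limited). The gripper opens to 94 mm and grips with 3 to 60 N. Pads are 16 mm wide; open, the fingers measure 119 mm over their backs; the gripper's body (75 mm by 177 mm) begins 78 mm behind the grasp point.
Start: joints at [1.053, 0.3, 1.521, -0, 1.321, -0.067], TCP at [239.623, 495.045, 205.446] pointing down, gripper open.
Joint ranges: [-3.03, 3.03], [-0.79, 2.21], [0.23, 2.52], [-1.04, 4.18], [0, 3.07], [-2.55, 2.55]. Speed limits (rad/s): [2.22, 2.22, 2.57, 3.14, 3.14, 3.14].

## Interface

Orientations are given as [roll, pitch, yaw] about the fixed x, y, z axes, in that order (R = Rz(yaw) Ry(pitch) Rx(roll)).
In Python, from cell import manip gives the robot as it stands.
- The arm moves only by the tool servo_tool, never from a script. Its argument "motion" is a list that holds one entry, the list of rows, each a list of 7 numbers: the shift along the world's x, y, z as a fraction of full scale, then the turn, a rotation vector about the world's x, y, z as a fraction of full scale, then the closure, from 0 (fully open) to 1 (shut). In form: [[[x, y, z, rx, ry, rz, gripper], ...]]. A call has 1 to 10 rows; each row is the pose to reach, as a shift and turn from the pose commanded when the call began, turning the shorter way round; what a row does not reach only later rows make up. Full scale, the value 1, is 0.5 m for a shift and pi rad for a turn. A row lasts 1/10 s, in which the tool goes at most 50 mm and 8.59 degrees, less where a joint would pass 70% of its speed; a pose out of reach is approached as far as the arm can. A call with a number of a shift or a turn outside -1 to 1 is refused whole. A call with a gripper value outside its range is refused whole. The fingers move at their own pace and stop on an object; "newtons" is the grip in N (left out, the last holds). Time passes only in rows, so rows that repeat a pose let the fingers close. It gives the time, the measured TCP pose, the force, the opening and the grip force at its end, in the units of the state.
- manip.read_state(): the state, without advancing time (a new reading comes with each control period).
- manip.camera(name): name is "scene" or "side" or "wrist"; returns a dict with "frame" (400x640x3 uint8, red, green, blue), "range_z" (400x640 float32, mm along the optical axis (not along the pixel's ray), 0 where there is no reading), "vfov" (degrees; the focal length in pixels is half the picture's height over the tangent of half this angle, whatever the lens; pixels are square), "cx", "cy" (the principal point, pixels), "cam_to_world" (4x4, takes a point from camera to world coordinates). Camera axes: x right, y down, z forward; pixel columns grow to the right and rows downward; lengths in mm; the calibration is good to about 2 mm. A picture is of the moment at which its call begins.
- manip.sign_off(): hands the job in; it is judged then, once.
The state is a dict: "clock": time; "joints": joint angles; "qd": joint speeds; "effort": joint torques, N m; "eef_pos": TCP position; "eef_rot": TCP orientation; "wrist_force": force on the tool from outside, world axes, zero at the start; "moment": the same for the moment, N m; "finger_gap": finger opening in mm; "finger_force": force on a finger pad.
Only numpy, scipy, OpenCV 4.12 (cv2) and the standard library are available. Lean on these libraries where they do the work, as an engineer would, in place of code of your own. Each camera call takes 0.05 s, during which the arm holds its last target. There are 200 camera calls.

## Task

The desk lamp is folded down for service: put the orange winged cap nut on the brass stud of its base and screw it fully home (clockwise), so that it presses the red sprung washer flat, then let go of it. The thread start is hidden and turning forward at once only jams (do not force it), so first turn the nut backward (anticlockwise) until you feel it drop into the thread. Leave the mug, notebook, pen cup and white case where they stand.

Things in the scene. Friction and masses are not known exactly. Their poses are not given: they have to be found in the camera images.
- nut_mid (a point): centre (half-way up, on the axis) of the loose orange winged cap nut, standing with its open end down; z up. 68 mm tall: round hub 60 mm across (64 at the foot) up to 38 mm over the foot, then a straight wing bar to grip, 84 mm long, steel-tipped, 14 mm thick, 30 mm tall (38 to 68 mm over the foot), along this x axis. This point is 34 mm over the foot. 0.22 to 0.34 kg
- nut_foot (a point): the nut's foot, on its axis (34 mm below its centre), open end of the bore: 48 mm wide, flared to about 51 mm at the foot, 36 mm deep, with two opposite inward lugs, 32.5 mm between them, each 7 mm wide, 6 to 11 mm above the foot
- stud_top (a point): tip of the upright brass stud, on its axis, 70 mm above the desk, in the middle of the lamp base; z up. 30 mm core, tapered over its top 10 mm; coarse two-start thread 44 mm across, flat lands 13 mm and stops 8 mm below the tip. The thread's angle is hidden, unrelated to these axes, and repeats every half turn. Fully home, the nut's centre is level with this point (0 mm above)
- seat (a point): on the stud's axis, 36 mm above the desk: the nut's foot when fully home. Set on the stud, the nut rests on flat lands, foot 15 mm above this (20 on a stop). Clockwise (from above) it hits a stop there; anticlockwise by at most 3 rad it falls 10 mm by its weight into the thread start (foot about 5 mm above), a stop 0.5 rad further back. Hung up on one lug (half dropped), rock and press it
- washer (a joint): travel (m) of the red sprung washer, a 68 mm disc round the stud's foot: 0 free (top 39 mm above the desk), 0.003 flat. 4 N starts it, 7 N flattens it. From the thread start the nut turns clockwise about 2 rad (1.5 to 2.3), sinking about 3.5 mm per rad; its last 3 mm press the washer, then it stiffens and jams. Friction holds it when released
- lamp: silver lamp folded down, fixed to the desk; origin under the centre of its round base (160 mm across, 24 mm tall, a 32 mm high steel foot on it). Arm and conical shade lie along its +x, from 80 to 380 mm out, up to 118 mm high (below 65 mm within 140 mm of the stud)
- mug: black mug, 76 mm across, 85 mm tall, with a handle; origin under its centre. Bystander
- notebook: blue notebook lying flat, 140 x 90 x 16 mm (long side along x); origin under its centre. Bystander
- pencup: blue ceramic pen cup, 76 mm across, 90 mm tall; origin under its centre. Bystander
- case: white square earphone case, 75 x 75 x 38 mm; origin under its centre. Bystander
There are look-alikes about, which are no part of the job. What is meant by the part that bears nut_mid is not turquoise, and is the larger of those in its own colour.

How it is judged (in metres and radians):
On the way, in this order (a step that is already met when the one before it is completed fails the run):
1. the nut is on the stud (horizontal distance between nut_mid and stud_top below 0.006 m and z of nut_mid in the frame of stud_top below 0.026 m).
2. the nut has dropped into the thread start (horizontal distance between nut_mid and stud_top below 0.006 m and z of nut_mid in the frame of stud_top below 0.009 m).
At the end, for the whole second after the job is handed in: the nut sits upright on the stud (axis within 4 mm and 0.06 rad), screwed down to within 1.5 mm of fully home, with the washer pressed at least 1.2 mm of its 3 mm, at rest and released (z of nut_mid in the frame of stud_top below 0.0015 m and horizontal distance between nut_mid and stud_top below 0.004 m and angle between nut_mid's own z axis and vertical below 0.06 rad and value of joint washer above 0.0012 m and linear speed of nut below 0.02 m/s); the robot touches nothing.
It fails at once if the mug is shifted more than 20 mm or tipped (distance of mug from where it was at the start of the episode above 0.02 m or angle between mug's own z axis and vertical above 0.4 rad).
It fails at once if the notebook is shifted more than 20 mm (distance of notebook from where it was at the start of the episode above 0.02 m).
It fails at once if the pen cup is shifted more than 20 mm or tipped (distance of pencup from where it was at the start of the episode above 0.02 m or angle between pencup's own z axis and vertical above 0.4 rad).
It fails at once if the white case is shifted more than 20 mm (distance of case from where it was at the start of the episode above 0.02 m).
It fails at once if the nut is forced against the stud's stops with more than 180 N (contact force between nut and stud above 180 N).
It also fails if it takes over 54 s, if anything falls off the work surface, if the arm or the gripper's body presses on something with over 40 N, if the wrist force passes 120 N, or if a joint passes its speed limit or range.

## Working session

There is one attempt and no reset: what is moved stays moved. The work goes in short steps, Python scripts to look and compute and a tool call to move; the robot and the scene stay as the last step left them, time stands still between calls to the robot, and variables do not carry over. Pictures are saved under pics/ and viewed, at most 10 in all, crops included, and the job is handed in when it is done.

Besides the shell and the picture viewer there is one more tool, called after "Request:" by a JSON object that holds its "api" and its "payload", one argument or row to a line. servo_tool: Moves the arm, as the interface text tells. Its arguments: {"type":"object","properties":{"motion":{"type":"array"},"newtons":{"type":"number"}},"required":["motion"]}

```bash
mkdir -p pics; cat > h.py <<'E'
import numpy as np, cv2
from cell import manip
def shot(n,save=None):
    c=manip.camera(n)
    if save: cv2.imwrite('pics/'+save,c['frame'][:,:,::-1])
    return c
def pts(c):
    z=c['range_z'];h,w=z.shape;f=h/2/np.tan(np.radians(c['vfov'])/2)
    v,u=np.mgrid[:h,:w]
    P=np.stack([(u-c['cx'])*z/f,(v-c['cy'])*z/f,z,np.ones_like(z)],-1)
    return (P@np.array(c['cam_to_world']).T)[...,:3]
E
python3 - <<'E'
from h import *
a=shot('scene');b=shot('side')
np.savez('s0.npz',a=a['frame'],pa=pts(a),b=b['frame'],pb=pts(b),za=a['range_z'],zb=b['range_z'])
im=np.hstack([a['frame'],b['frame']])[:,:,::-1]
cv2.imwrite('pics/a0.png',a['frame'][:,:,::-1]);cv2.imwrite('pics/b0.png',b['frame'][:,:,::-1])
for f,p,z in((a['frame'],pts(a),a['range_z']),(b['frame'],pts(b),b['range_z'])):
    h=cv2.cvtColor(f,cv2.COLOR_RGB2HSV)
    m=((h[...,0]>4)&(h[...,0]<22)&(h[...,1]>150)&(h[...,2]>80)&(z>0)).astype(np.uint8)
    n,l,s,c=cv2.connectedComponentsWithStats(m)
    for i in range(1,n):
        if s[i,4]>40: q=p[l==i];print(s[i],c[i].round(),np.percentile(q,[2,50,98],axis=0).round().tolist())
    print()
print(manip.read_state())
E
```

```text
[  8   0  43  59 528] [30. 28.] [[-524.0, -784.0, 16.0], [-516.0, -765.0, 136.0], [-509.0, -750.0, 233.0]]
[207   0  14  32 198] [214.  15.] [[-529.0, -110.0, 12.0], [-517.0, -95.0, 78.0], [-509.0, -80.0, 134.0]]
[320   0   8  14  94] [323.   7.] [[-526.0, 363.0, 9.0], [-516.0, 381.0, 39.0], [-506.0, 397.0, 73.0]]
[519   0  16  26  66] [525.  12.] [[-245.0, 1216.0, -39.0], [-234.0, 1223.0, 19.0], [-210.0, 1228.0, 72.0]]
[570   0  14  15  64] [577.   7.] [[-26.0, 1218.0, 131.0], [7.0, 1223.0, 149.0], [34.0, 1230.0, 173.0]]
[595   0  21  25 135] [605.  13.] [[85.0, 1216.0, 152.0], [123.0, 1223.0, 182.0], [175.0, 1230.0, 220.0]]
[606   0  20  38 128] [616.  19.] [[138.0, 1217.0, 138.0], [182.0, 1223.0, 190.0], [218.0, 1230.0, 231.0]]
[553   2  23  21 112] [563.  11.] [[-93.0, 1217.0, 69.0], [-54.0, 1223.0, 111.0], [16.0, 1230.0, 132.0]]
[    0     9   640   391 88830] [294. 241.] [[-270.0, -792.0, -3.0], [632.0, -110.0, 0.0], [1006.0, 693.0, 4.0]]
[624  21  16  18  56] [632.  29.] [[234.0, 1216.0, 156.0], [247.0, 1223.0, 184.0], [276.0, 1230.0, 211.0]]
[473  28  46  49 357] [495.  57.] 
[... 1890 characters left out ...]
, [-134.0, -88.0, 3.0]]

{'clock': 0.1, 'joints': array([ 1.05338907e+00,  3.00417175e-01,  1.52150538e+00,  4.93327538e-07,
        1.32071424e+00, -6.66442308e-02]), 'qd': array([-0.00138555, -0.0017336 , -0.00324297,  0.00086189,  0.00072504,
        0.00050051]), 'effort': array([ 8.56123006e-04, -5.32641935e+01, -3.53284764e+01,  7.09567009e-02,
        2.34738900e-02, -6.08000937e-05]), 'eef_pos': array([239.51713288, 494.84732331, 204.94793744]), 'eef_rot': array([-3.14055087e+00, -7.00108637e-05,  2.69082947e+00]), 'wrist_force': array([0.28794057, 0.31793658, 0.05612551]), 'moment': array([-0.01385458, -0.03753326,  0.00429882]), 'finger_force': 0.0, 'finger_gap': 93.84857442435558}
```

View pics/a0.png

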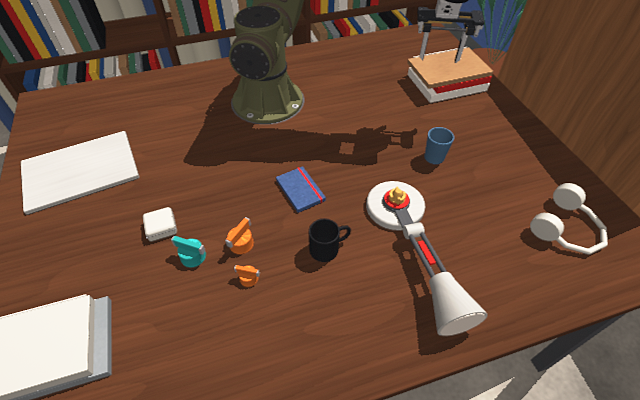

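View pics/b0.png

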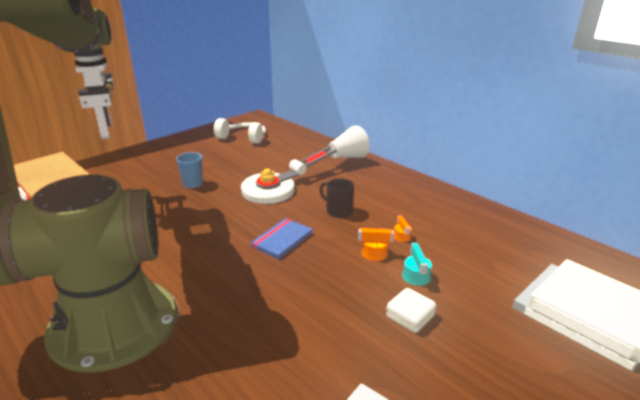

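Scene view: the larger orange nut is at (239,237), the smaller orange one at (247,276) and a turquoise one at (189,252). The stud is at (397,195), with the lamp arm running down-right. The case is at (159,223), the mug at (324,240) and the notebook at (300,190). The side view shows the same layout.

```bash
python3 - <<'E'
from h import *
d=np.load('s0.npz')
P=[];S=[]
for k,box in(('a',(215,205,265,262)),('b',(350,220,395,265))):
    f,p=d[k],d['p'+k];h=cv2.cvtColor(f,cv2.COLOR_RGB2HSV)
    m=np.zeros(f.shape[:2],bool);x0,y0,x1,y1=box;m[y0:y1,x0:x1]=1
    q=p[m&(p[...,2]>5)&(p[...,2]<90)]
    t=q[(q[:,2]>45)]
    # top face
    tt=q[q[:,2]>62]
    print(k,len(q),'top',len(tt),np.median(tt,0).round(1) if len(tt) else '')
    r=cv2.minAreaRect(tt[:,:2].astype(np.float32));print(r); print(cv2.minAreaRect(t[:,:2].astype(np.float32)))
    hub=q[(q[:,2]<38)];print('hub',hub.min(0).round(),hub.max(0).round(),q[:,2].max())
for k,box in(('a',(360,170,430,235)),('b',(235,160,300,210))):
    f,p=d[k],d['p'+k]
    m=np.zeros(f.shape[:2],bool);x0,y0,x1,y1=box;m[y0:y1,x0:x1]=1
    q=p[m];h=cv2.cvtColor(f,cv2.COLOR_RGB2HSV)[m]
    t=q[(q[:,2]>57)&(q[:,2]<80)&(h[:,1]>120)];print(k,'stud',len(t),t.mean(0).round(1),t.min(0).round(),t.max(0).round())
    b=q[(q[:,2]>18)&(q[:,2]<29)];c,r=cv2.minEnclosingCircle(b[:,:2].astype(np.float32));print('base',c,r,b.min(0).round(),b.max(0).round())
    w=q[(q[:,2]>33)&(q[:,2]<43)&(h[:,1]>150)&((h[:,0]<6)|(h[:,0]>172))];print('washer',len(w),cv2.minEnclosingCircle(w[:,:2].astype(np.float32)))
E
```

```text
a 663 top 183 [ 571.3 -210.3   67.4]
((568.388671875, -208.7395782470703), (15.749739646911621, 83.22757720947266), 42.0513801574707)
((568.86669921875, -208.6307830810547), (16.605424880981445, 85.49595642089844), 42.05138397216797)
hub [ 485. -253.    5.] [ 601. -175.   38.] 71.84109255174405
b 855 top 175 [ 564.6 -208.4   66.8]
((565.6494140625, -205.9558868408203), (17.77825164794922, 83.45077514648438), 40.39789962768555)
((564.0488891601562, -207.7643585205078), (20.030363082885742, 83.85546112060547), 42.832725524902344)
hub [ 532. -239.    5.] [ 658. -183.   38.] 70.75110708174066
a stud 112 [583.  220.   63.7] [558. 202.  57.] [601. 243.  73.]
base (583.0136108398438, 222.07489013671875) 81.83475494384766 [502. 144.  18.] [662. 302.  29.]
washer 164 ((581.6658935546875, 223.9280242919922), 34.46531295776367)
b stud 71 [572.6 221.4  63.3] [555. 207.  57.] [596. 238.  73.]
base (587.4798583984375, 219.3831329345703) 94.46418762207031 [493. 144.  18.] [681. 304.  29.]
washer 69 ((574.1978759765625, 222.74932861328125), 33.183467864990234)
```

Request:
{"api": "servo_tool", "payload": {
  "motion": [
    [[0.33,-0.7,0,0,0,-0.47,0],[0.33,-0.7,0,0,0,-0.47,0],[0.33,-0.7,0,0,0,-0.47,0],[0.33,-0.7,0,0,0,-0.47,0],[0.33,-0.7,0,0,0,-0.47,0],[0.33,-0.7,0,0,0,-0.47,0],[0.33,-0.7,0,0,0,-0.47,0],[0.33,-0.7,0,0,0,-0.47,0],[0.33,-0.7,0,0,0,-0.47,0],[0.33,-0.7,0,0,0,-0.47,0]]
  ],
  "newtons": 40
}}

```text
clock: 1.1
eef_pos: [404.9, 144.0, 205.2]
eef_rot: [-3.141, 0.0, 1.206]
wrist_force: [0.2, -0.3, -0.2]
finger_gap: 93.9
finger_force: 0.0
```

Request:
{"api": "servo_tool", "payload": {
  "motion": [
    [[0.324,-0.703,0,0,0,-0.47,0.3],[0.324,-0.703,0,0,0,-0.47,0.3],[0.324,-0.703,0,0,0,-0.47,0.3],[0.324,-0.703,0,0,0,-0.47,0.3],[0.324,-0.703,0,0,0,-0.47,0.3],[0.324,-0.703,0,0,0,-0.47,0.3],[0.324,-0.703,0,0,0,-0.47,0.3],[0.324,-0.703,0,0,0,-0.47,0.3],[0.324,-0.703,0,0,0,-0.47,0.3],[0.324,-0.703,0,0,0,-0.47,0.3]]
  ]
}}

```text
clock: 2.1
eef_pos: [566.5, -207.5, 204.4]
eef_rot: [-3.141, 0.002, -0.27]
wrist_force: [0.3, 1.4, -0.5]
finger_gap: 65.9
finger_force: 0.0
```

Request:
{"api": "servo_tool", "payload": {
  "motion": [
    [[0,0,0,0,0,-0.18,0.3],[0,0,0,0,0,-0.18,0.3],[0,0,0,0,0,-0.18,0.3],[0,0,0,0,0,-0.18,0.3],[0,0,0,0,0,-0.18,0.3],[0,0,0,0,0,-0.18,0.3]]
  ]
}}

```text
clock: 2.7
eef_pos: [566.6, -206.4, 205.2]
eef_rot: [3.141, 0.0, -0.824]
wrist_force: [0.1, -0.7, -0.3]
finger_gap: 65.8
finger_force: 0.0
```

```bash
python3 - <<'E'
from h import *
c=shot('wrist','w1.png');p=pts(c);f=c['frame'];h=cv2.cvtColor(f,cv2.COLOR_RGB2HSV)
print(np.array(c['cam_to_world']).round(2).tolist())
m=((h[...,0]>4)&(h[...,0]<22)&(h[...,1]>200)&(p[...,2]>60)&(p[...,2]<80)).astype(np.uint8)
n,l,s,cc=cv2.connectedComponentsWithStats(m)
for i in range(1,n):
    if s[i,4]>40: print(s[i],cc[i],np.median(p[l==i],0).round(1),cv2.minAreaRect(p[l==i][:,:2].astype(np.float32)))
e=manip.read_state()['eef_pos']
q=(p[...,2]>62)&(p[...,2]<75)&(np.hypot(p[...,0]-567,p[...,1]+207)<55)
print('all',q.sum(),np.median(p[q],0),cv2.minAreaRect(p[q][:,:2].astype(np.float32)))
E
```

```text
[[-0.73, -0.65, -0.2, 623.29], [-0.68, 0.7, 0.21, -268.05], [-0.0, 0.29, -0.96, 383.48], [0.0, 0.0, 0.0, 1.0]]
all 914 [ 570.41170654 -209.76164996   66.42448853] ((568.29052734375, -207.1596221923828), (13.896951675415039, 82.74409484863281), 41.54816818237305)
```

View pics/w1.png

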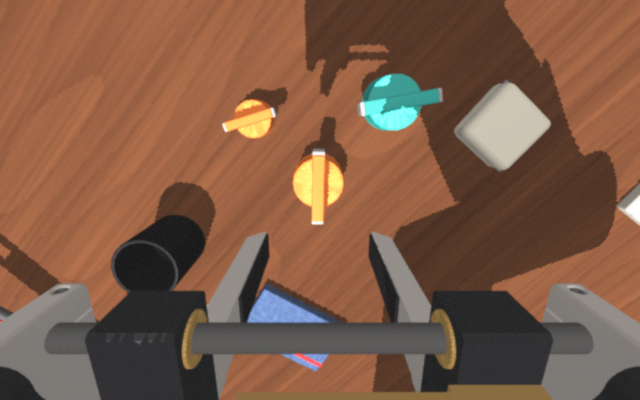

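The nut is at (318,185), between the fingers, with its wing bar vertical in the image. The other objects are clear of the fingers. I'm descending and gripping.

Request:
{"api": "servo_tool", "payload": {
  "motion": [
    [[0.003,-0.001,-0.1,0,0,-0.006,0.3],[0.003,-0.001,-0.2,0,0,-0.006,0.3],[0.003,-0.001,-0.28,0,0,-0.006,0.3],[0.003,-0.001,-0.327,0,0,-0.006,0.3],[0.003,-0.001,-0.327,0,0,-0.006,0.3],[0.003,-0.001,-0.327,0,0,-0.006,1],[0.003,-0.001,-0.327,0,0,-0.006,1],[0.003,-0.001,-0.327,0,0,-0.006,1],[0.003,-0.001,-0.327,0,0,-0.006,1],[0.003,-0.001,-0.327,0,0,-0.006,1]]
  ],
  "newtons": 40
}}

```text
clock: 3.75
eef_pos: [568.3, -207.1, 42.6]
eef_rot: [-3.141, -0.001, -0.846]
wrist_force: [-0.0, 0.4, -0.4]
finger_gap: 29.4
finger_force: 0.0
```

Request:
{"api": "servo_tool", "payload": {
  "motion": [
    [[0,0,0,0,0,0,1],[0,0,0,0,0,0,1],[0,0,0,0,0,0,1],[0,0,0,0,0,0,1],[0,0,0.05,0,0,0,1],[0,0,0.1,0,0,0,1],[0,0,0.2,0,0,0,1],[0,0,0.28,0,0,0,1],[0,0,0.32,0,0,0,1],[0,0,0.32,0,0,0,1]]
  ]
}}

```text
clock: 4.75
eef_pos: [568.9, -207.3, 204.6]
eef_rot: [-3.14, -0.004, -0.847]
wrist_force: [0.0, -0.8, -3.7]
finger_gap: 13.8
finger_force: 40.0
```

Request:
{"api": "servo_tool", "payload": {
  "motion": [
    [[0.028,0.858,0,0,0,0.1,1],[0.028,0.858,0,0,0,0.1,1],[0.028,0.858,0,0,0,0.1,1],[0.028,0.858,0,0,0,0.1,1],[0.028,0.858,0,0,0,0.1,1],[0.028,0.858,0,0,0,0.1,1],[0.028,0.858,0,0,0,0.1,1],[0.028,0.858,0,0,0,0.1,1],[0.028,0.858,0,0,0,0.1,1],[0.028,0.858,0,0,0,0.1,1]]
  ]
}}

```text
clock: 5.75
eef_pos: [580.9, 225.5, 199.0]
eef_rot: [3.139, 0.003, -0.528]
wrist_force: [-0.5, -0.1, -3.2]
finger_gap: 13.4
finger_force: 40.0
```

Request:
{"api": "servo_tool", "payload": {
  "motion": [
    [[0,0,0,0,0,0,1],[0,0,0,0,0,0,1],[0,0,0,0,0,0,1]]
  ]
}}

```text
clock: 6.05
eef_pos: [582.2, 220.9, 201.5]
eef_rot: [3.141, 0.0, -0.534]
wrist_force: [0.0, -0.3, -2.2]
finger_gap: 13.6
finger_force: 40.0
```

```bash
python3 - <<'E'
from h import *
for n in('wrist','scene','side'):
    c=shot(n,n+'2.png');p=pts(c);f=c['frame'];h=cv2.cvtColor(f,cv2.COLOR_RGB2HSV)
    near=np.hypot(p[...,0]-582,p[...,1]-222)<100
    b=p[near&(p[...,2]>20)&(p[...,2]<28)&(h[...,1]<60)]
    if len(b): print(n,'base',len(b),cv2.minEnclosingCircle(b[:,:2].astype(np.float32)),b.min(0).round(),b.max(0).round())
    w=p[near&(p[...,2]>34)&(p[...,2]<43)&(h[...,1]>150)&((h[...,0]<6)|(h[...,0]>172))]
    if len(w): print(' washer',len(w),cv2.minEnclosingCircle(w[:,:2].astype(np.float32)),w.min(0).round(1),w.max(0).round(1))
    t=p[near&(p[...,2]>66)&(p[...,2]<74)]
    if len(t): print(' tip',len(t),np.median(t,0).round(1),t.min(0).round(1),t.max(0).round(1))
    o=p[near&(p[...,2]>110)&(h[...,0]>4)&(h[...,0]<22)&(h[...,1]>180)]
    if len(o): print(' nut',len(o),o.min(0).round(1),o.max(0).round(1),cv2.minEnclosingCircle(o[o[:,2]<185][:,:2].astype(np.float32)))
w=[cv2.imread('pics/%s2.png'%n) for n in('wrist','scene','side')]
cv2.imwrite('pics/m2.png',np.vstack([cv2.resize(w[0],(480,300)),np.hstack([cv2.resize(w[1][90:290,300:460],(240,300)),cv2.resize(w[2][40:240,190:350],(240,300))])]))
E
```

```text
wrist base 5743 ((589.3649291992188, 220.40953063964844), 86.45516204833984) [505. 147.  20.] [674. 304.  28.]
 washer 749 ((580.4284057617188, 225.3323516845703), 33.43051528930664) [560.6 192.4  34.9] [612.8 257.4  40.3]
 nut 3351 [548.4 178.3 159.2] [654.3 243.8 379.8] ((590.427978515625, 216.10633850097656), 28.539640426635742)
scene base 1283 ((583.331787109375, 224.95989990234375), 81.81827545166016) [504. 144.  20.] [662. 301.  28.]
 washer 157 ((581.028076171875, 223.11366271972656), 33.1551513671875) [549.3 190.7  34.6] [613.4 255.8  43. ]
 tip 42 [580.4 223.2  68.7] [571.2 212.   66.1] [589.  233.8  73.6]
 nut 501 [552.1 187.1 158. ] [615.5 248.1 249. ] ((585.3087158203125, 217.82460021972656), 31.12946128845215)
side base 665 ((583.378662109375, 222.901611328125), 88.23690795898438) [497. 146.  20.] [670. 306.  28.]
 washer 65 ((573.1920166015625, 217.69879150390625), 32.8375358581543) [541.3 191.   34.7] [605.8 244.6  41.6]
 tip 21 [572.2 223.6  69.8] [563.3 216.7  66.7] [582.9 232.7  73.2]
 nut 432 [545.  187.7 159.7] [605.3 245.  229.1] ((571.7760009765625, 209.99664306640625), 29.321523666381836)
```

View pics/m2.png

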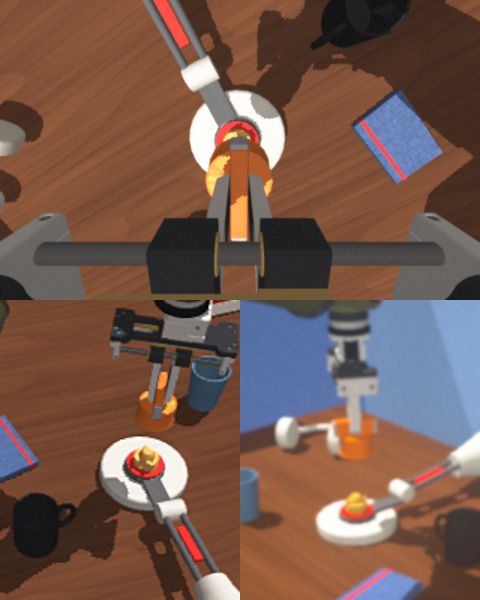

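Wrist picture: the held nut is at (240,175) in the montage, over the base and red washer. Scene and side crops show the stud free below it. I'll get the relative offset from lateral silhouettes cast as rays onto horizontal planes.

```bash
cat > rel.py <<'E'
from h import *
def run(zf,zw=39):
    A=[];bn=[];bw=[]
    for n in('scene','side'):
        c=shot(n);p=pts(c);f=c['frame'];h=cv2.cvtColor(f,cv2.COLOR_RGB2HSV);M=np.array(c['cam_to_world'])
        F=200/np.tan(np.radians(c['vfov'])/2);v,u=np.mgrid[:400,:640]
        D=np.stack([(u-c['cx'])/F,(v-c['cy'])/F,np.ones(u.shape)],-1)@M[:3,:3].T;o=M[:3,3]
        near=np.hypot(p[...,0]-582,p[...,1]-222)<55
        d=np.array([582,222])-o[:2];d/=np.linalg.norm(d);L=np.array([-d[1],d[0]])
        def ext(m,z):
            X=(o+D*((z-o[2])/D[...,2])[...,None])[m][:,:2]
            s=X@L; r=np.round(np.sort(s),1); return np.array([s.min(),s.max()])
        hue=h[...,0].astype(int)
        red=near&(p[...,2]>33)&(p[...,2]<46)&(h[...,1]>150)&((hue<6)|(hue>172))
        org=near&(p[...,2]>zf-3)&(p[...,2]<zf+20)&(hue>2)&(hue<22)&(h[...,1]>160)
        base=(np.hypot(p[...,0]-582,p[...,1]-222)<100)&(p[...,2]>20)&(p[...,2]<28)&(h[...,1]<60)
        st=near&(p[...,2]>52)&(p[...,2]<76)&(hue>6)&(h[...,1]>80)
        w=ext(red,zw);nn=ext(org,zf);b=ext(base,24);s=ext(st,60)
        print(n,L.round(2),'washer',w.mean().round(1),np.ptp(w).round(1),'nut',nn.mean().round(1),np.ptp(nn).round(1),'base',b.mean().round(1),np.ptp(b).round(1),'stud',s.mean().round(1),np.ptp(s).round(1))
        A.append(L);bn.append(nn.mean());bw.append([w.mean(),b.mean(),s.mean()])
    A=np.array(A);print('nut',np.linalg.solve(A,bn).round(1));print('washer,base,stud\n',np.linalg.solve(A,np.array(bw)).T.round(1))
    print(manip.read_state()['eef_pos'])
E
python3 -c "
from rel import *
run(160)"
```

```text
scene [-0.57 -0.82] washer -513.5 66.1 nut -511.2 63.1 base -513.3 155.9 stud -513.2 43.4
side [-0.8   0.61] washer -323.5 62.8 nut -327.0 60.8 base -326.4 166.0 stud -321.7 39.1
nut [579.2 221.5]
washer,base,stud
 [[577.7 225.4]
 [580.  223.5]
 [576.  226.1]]
[582.21062341 221.64967855 202.01903205]
```

Request:
{"api": "servo_tool", "payload": {
  "motion": [
    [[-0.002,0.005,-0.06,0,0,0,1],[-0.002,0.005,-0.12,0,0,0,1],[-0.002,0.005,-0.16,0,0,0,1],[-0.002,0.005,-0.176,0,0,0,1],[-0.002,0.005,-0.184,0,0,0,1],[-0.002,0.005,-0.184,0,0,0,1],[-0.002,0.005,-0.184,0,0,0,1]]
  ]
}}

```text
clock: 7.0
eef_pos: [581.6, 224.7, 111.1]
eef_rot: [-3.14, -0.001, -0.533]
wrist_force: [0.5, -0.3, -4.0]
finger_gap: 13.7
finger_force: 40.0
```

```bash
python3 -c "
from rel import *
c=shot('scene');d=shot('side')
cv2.imwrite('pics/m3.png',np.hstack([cv2.resize(x['frame'][s][:,:,::-1],(400,400),interpolation=cv2.INTER_CUBIC) for x,s in((c,np.s_[145:235,350:440]),(d,np.s_[130:220,220:310]))]))
run(67)"
```

```text
scene [-0.57 -0.82] washer -513.9 65.4 nut -514.5 59.7 base -513.7 156.7 stud -514.6 61.9
side [-0.8   0.61] washer -322.1 60.1 nut -324.2 60.7 base -328.2 169.6 stud -323.6 60.3
nut [578.8 225.7]
washer,base,stud
 [[576.8 226.4]
 [581.7 222.8]
 [578.4 226.2]]
[581.35692917 224.6274455  110.62155012]
```

View pics/m3.png

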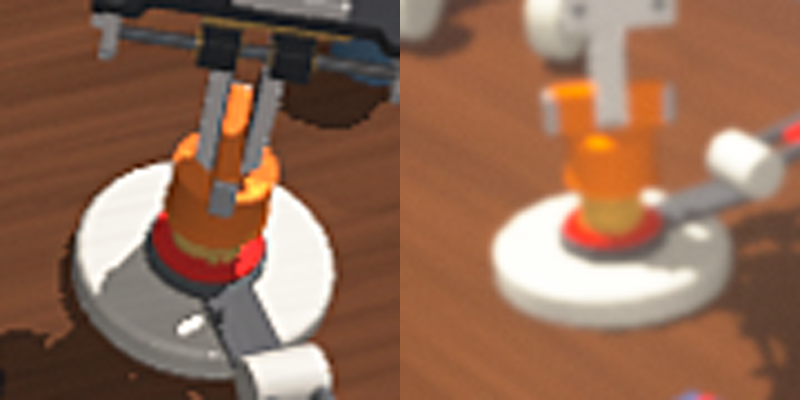

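The nut is centred over the stud in both crops: side hub at x≈613 against washer ≈612. I'm descending gently and watching the force.

Request:
{"api": "servo_tool", "payload": {
  "motion": [
    [[0,0,-0.005,0,0,0,1],[0,0,-0.01,0,0,0,1],[0,0,-0.015,0,0,0,1],[0,0,-0.02,0,0,0,1],[0,0,-0.02,0,0,0,1]]
  ]
}}

```text
clock: 7.7
eef_pos: [580.9, 224.5, 99.4]
eef_rot: [3.141, 0.001, -0.532]
wrist_force: [0.6, 0.1, -3.1]
finger_gap: 13.6
finger_force: 40.0
```

Request:
{"api": "servo_tool", "payload": {
  "motion": [
    [[0,0,-0.004,0,0,0,1],[0,0,-0.008,0,0,0,1],[0,0,-0.008,0,0,0,1]]
  ]
}}

```text
clock: 8.0
eef_pos: [581.4, 224.7, 97.3]
eef_rot: [-3.141, -0.001, -0.532]
wrist_force: [-4.4, -0.9, 9.5]
finger_gap: 13.9
finger_force: 40.0
```

Request:
{"api": "servo_tool", "payload": {
  "motion": [
    [[-0.002,0,0,0,0,0,1],[-0.002,0,0,0,0,0,1],[-0.003,0,0,0,0,0,1],[-0.003,0,0,0,0,0,1]]
  ]
}}

```text
clock: 8.4
eef_pos: [580.8, 224.7, 97.5]
eef_rot: [-3.139, -0.003, -0.533]
wrist_force: [2.3, -0.1, 4.7]
finger_gap: 13.9
finger_force: 40.0
```

Request:
{"api": "servo_tool", "payload": {
  "motion": [
    [[0.001,0,-0.002,0,0,0.02,1],[0.001,0,-0.003,0,0,0.04,1],[0.001,0,-0.003,0,0,0.07,1],[0.001,0,-0.003,0,0,0.1,1],[0.001,0,-0.003,0,0,0.1,1]]
  ]
}}

```text
clock: 8.9
eef_pos: [581.6, 226.0, 97.8]
eef_rot: [-3.137, -0.005, -0.215]
wrist_force: [-2.3, 3.0, 18.9]
finger_gap: 13.7
finger_force: 40.0
```

Request:
{"api": "servo_tool", "payload": {
  "motion": [
    [[-0.001,0.001,0.003,0,0,0.03,1],[-0.001,0.001,0.003,0,0,0.06,1],[-0.001,0.001,0.003,0,0,0.1,1],[-0.001,0.001,0.003,0,0,0.13,1],[-0.001,0.001,0.003,0,0,0.16,1],[-0.001,0.001,0.003,0,0,0.16,1]]
  ]
}}

```text
clock: 9.5
eef_pos: [579.6, 225.1, 95.9]
eef_rot: [3.142, -0.0, 0.286]
wrist_force: [0.1, -0.7, -2.9]
finger_gap: 13.6
finger_force: 40.0
```

Request:
{"api": "servo_tool", "payload": {
  "motion": [
    [[0.001,0,-0.003,0,0,0,1],[0.001,0,-0.005,0,0,0,1],[0.001,0,-0.006,0,0,0,1],[0.001,0,-0.006,0,0,0,1]]
  ]
}}

```text
clock: 9.9
eef_pos: [580.2, 225.1, 93.2]
eef_rot: [-3.142, -0.0, 0.284]
wrist_force: [-0.2, -0.7, 1.0]
finger_gap: 13.8
finger_force: 40.0
```

Request:
{"api": "servo_tool", "payload": {
  "motion": [
    [[0,0,-0.003,0,0,0.04,1],[0,0,-0.003,0,0,0.08,1],[0,0,-0.003,0,0,0.12,1],[0,0,-0.003,0,0,0.16,1],[0,0,-0.003,0,0,0.16,1]]
  ]
}}

```text
clock: 10.4
eef_pos: [580.7, 225.7, 93.0]
eef_rot: [3.141, -0.003, 0.791]
wrist_force: [-1.9, 1.4, 9.1]
finger_gap: 13.6
finger_force: 40.0
```

Request:
{"api": "servo_tool", "payload": {
  "motion": [
    [[0,0,0,0,0,0.04,1],[0,0,0,0,0,0.08,1],[0,0,0,0,0,0.12,1],[0,0,0,0,0,0.16,1],[0,0,0,0,0,0.16,1]]
  ]
}}

```text
clock: 10.9
eef_pos: [581.0, 225.4, 93.0]
eef_rot: [3.139, -0.002, 1.294]
wrist_force: [0.6, 0.2, 7.9]
finger_gap: 13.6
finger_force: 40.0
```

Request:
{"api": "servo_tool", "payload": {
  "motion": [
    [[0,0,0,0,0,0.04,1],[0,0,0,0,0,0.08,1],[0,0,0,0,0,0.12,1],[0,0,0,0,0,0.16,1],[0,0,0,0,0,0.16,1]]
  ]
}}

```text
clock: 11.4
eef_pos: [581.1, 225.4, 93.0]
eef_rot: [3.138, -0.0, 1.796]
wrist_force: [0.0, 0.1, 8.5]
finger_gap: 13.7
finger_force: 40.0
```

Request:
{"api": "servo_tool", "payload": {
  "motion": [
    [[0,0,0,0,0,0.04,1],[0,0,0,0,0,0.08,1],[0,0,0,0,0,0.12,1],[0,0,0,0,0,0.16,1],[0,0,0,0,0,0.16,1]]
  ]
}}

```text
clock: 11.9
eef_pos: [580.0, 225.0, 91.2]
eef_rot: [-3.141, -0.0, 2.297]
wrist_force: [0.3, 0.7, -3.1]
finger_gap: 13.5
finger_force: 40.0
```

It has reached the drop: no support force at ψ≈2.3. I'm lowering it into the thread start.

Request:
{"api": "servo_tool", "payload": {
  "motion": [
    [[0,0,-0.004,0,0,0,1],[0,0,-0.008,0,0,0,1],[0,0,-0.012,0,0,0,1],[0,0,-0.014,0,0,0,1],[0,0,-0.014,0,0,0,1]]
  ]
}}

```text
clock: 12.4
eef_pos: [580.0, 225.0, 84.2]
eef_rot: [-3.141, -0.0, 2.294]
wrist_force: [-0.3, -0.1, -2.9]
finger_gap: 13.7
finger_force: 40.0
```

Request:
{"api": "servo_tool", "payload": {
  "motion": [
    [[0,0,-0.002,0,0,0,1],[0,0,-0.002,0,0,-0.03,1],[0,0,-0.002,0,0,-0.06,1],[0,0,-0.003,0,0,-0.09,1],[0,0,-0.003,0,0,-0.12,1],[0,0,-0.004,0,0,-0.15,1],[0,0,-0.004,0,0,-0.15,1]]
  ]
}}

```text
clock: 13.1
eef_pos: [580.1, 225.1, 82.4]
eef_rot: [3.142, -0.0, 1.822]
wrist_force: [-0.4, -0.4, -3.7]
finger_gap: 13.4
finger_force: 40.0
```

Request:
{"api": "servo_tool", "payload": {
  "motion": [
    [[0,0,-0.001,0,0,-0.03,1],[0,0,-0.002,0,0,-0.06,1],[0,0,-0.003,0,0,-0.09,1],[0,0,-0.004,0,0,-0.12,1],[0,0,-0.004,0,0,-0.15,1],[0,0,-0.004,0,0,-0.15,1]]
  ]
}}

```text
clock: 13.7
eef_pos: [580.4, 225.2, 81.0]
eef_rot: [3.141, -0.001, 1.353]
wrist_force: [-0.1, -0.3, 0.8]
finger_gap: 13.8
finger_force: 40.0
```

```bash
python3 -c "
from h import *
print(manip.read_state()['moment'])"
```

```text
[-0.05691858  0.03669077 -0.04016673]
```

Request:
{"api": "servo_tool", "payload": {
  "motion": [
    [[0,0,-0.001,0,0,-0.03,1],[0,0,-0.002,0,0,-0.06,1],[0,0,-0.002,0,0,-0.09,1],[0,0,-0.003,0,0,-0.12,1],[0,0,-0.004,0,0,-0.15,1],[0,0,-0.004,0,0,-0.15,1]]
  ]
}}

```text
clock: 14.3
eef_pos: [580.5, 225.1, 79.0]
eef_rot: [3.141, -0.001, 0.884]
wrist_force: [0.2, 0.6, 2.2]
finger_gap: 13.7
finger_force: 40.0
```

```bash
python3 -c "
from h import *
print(manip.read_state()['moment'])"
```

```text
[-0.07424889  0.1011706  -0.08187065]
```

Request:
{"api": "servo_tool", "payload": {
  "motion": [
    [[0,0,-0.001,0,0,-0.03,1],[0,0,-0.001,0,0,-0.06,1],[0,0,-0.001,0,0,-0.08,1],[0,0,-0.001,0,0,-0.08,1]]
  ]
}}

```text
clock: 14.7
eef_pos: [580.4, 225.2, 78.5]
eef_rot: [3.141, -0.001, 0.634]
wrist_force: [0.4, -0.1, 3.4]
finger_gap: 13.5
finger_force: 40.0
```

```bash
python3 -c "
from h import *
print(manip.read_state()['moment'])"
```

```text
[-0.04387962  0.05200004 -0.02070383]
```

Request:
{"api": "servo_tool", "payload": {
  "motion": [
    [[0,0,0,0,0,-0.03,1],[0,0,0,0,0,-0.06,1],[0,0,0,0,0,-0.09,1],[0,0,0,0,0,-0.09,1]]
  ]
}}

```text
clock: 15.1
eef_pos: [580.3, 225.1, 78.3]
eef_rot: [-3.142, -0.001, 0.351]
wrist_force: [0.7, -0.5, 3.8]
finger_gap: 13.8
finger_force: 40.0
```

```bash
python3 -c "
from h import *
print(manip.read_state()['moment'])"
```

```text
[ 0.01717997  0.05891615 -0.12943523]
```

Request:
{"api": "servo_tool", "payload": {
  "motion": [
    [[0,0,0,0,0,-0.03,1],[0,0,0,0,0,-0.06,1],[0,0,0,0,0,-0.06,1]]
  ]
}}

```text
clock: 15.4
eef_pos: [580.1, 225.4, 78.0]
eef_rot: [-3.141, -0.0, 0.163]
wrist_force: [-0.0, 3.7, 1.8]
finger_gap: 14.0
finger_force: 40.0
```

```bash
python3 -c "
from h import *
print(manip.read_state()['moment'])"
```

```text
[0.66578364 0.29218158 0.26610147]
```

Request:
{"api": "servo_tool", "payload": {
  "motion": [
    [[0,0,0,0,0,-0.02,1],[0,0,0,0,0,-0.04,1],[0,0,0,0,0,-0.04,1]]
  ]
}}

```text
clock: 15.7
eef_pos: [580.1, 225.4, 77.9]
eef_rot: [-3.141, -0.0, 0.039]
wrist_force: [-0.2, 3.4, 0.7]
finger_gap: 14.0
finger_force: 42.6
```

```bash
python3 -c "
from h import *
s=manip.read_state();print(s['moment'],s['wrist_force'])"
```

```text
[0.73857385 0.19321218 0.99330751] [-0.23073306  3.41643586  0.74851264]
```

Request:
{"api": "servo_tool", "payload": {
  "motion": [
    [[0,0,0,0,0,-0.02,1],[0,0,0,0,0,-0.02,1]]
  ]
}}

```text
clock: 15.9
eef_pos: [579.8, 225.3, 77.9]
eef_rot: [3.141, 0.001, -0.024]
wrist_force: [-3.2, 3.0, 3.8]
finger_gap: 14.9
finger_force: 44.6
```

```bash
python3 -c "
from h import *
s=manip.read_state();print(s['moment'],s['wrist_force'])"
```

```text
[0.59048861 0.80385525 1.05261758] [-3.17256416  2.95755248  3.83488473]
```

It has jammed home. I'm releasing the nut and lifting clear.

Request:
{"api": "servo_tool", "payload": {
  "motion": [
    [[0,0,0,0,0,0,0.4],[0,0,0,0,0,0,0.4],[0,0,0,0,0,0,0.4],[0,0,0,0,0,0,0.4],[0,0,0.06,0,0,0,0.4],[0,0,0.14,0,0,0,0.4],[0,0,0.22,0,0,0,0.4],[0,0,0.3,0,0,0,0.4],[-0.2,0,0.3,0,0,0,0.4],[-0.2,0,0.3,0,0,0,0.4]]
  ]
}}

```text
clock: 16.9
eef_pos: [479.6, 224.9, 228.6]
eef_rot: [-3.141, -0.002, -0.03]
wrist_force: [0.2, 1.3, -0.3]
finger_gap: 56.3
finger_force: 0.0
```

Request:
{"api": "servo_tool", "payload": {
  "motion": [
    [[-0.05,0,0,0,0,0,0.4],[-0.05,0,0,0,0,0,0.4],[-0.05,0,0,0,0,0,0.4]]
  ]
}}

```text
clock: 17.2
eef_pos: [455.4, 225.1, 228.4]
eef_rot: [-3.141, -0.001, -0.029]
wrist_force: [0.2, 0.5, -0.3]
finger_gap: 56.5
finger_force: 0.0
```

```bash
python3 - <<'E'
from h import *
c=shot('scene');d=shot('side')
cv2.imwrite('pics/m4.png',np.hstack([cv2.resize(x['frame'][s][:,:,::-1],(400,400),interpolation=cv2.INTER_CUBIC) for x,s in((c,np.s_[145:235,350:440]),(d,np.s_[130:220,220:310]))]))
for x in(c,d):
    p=pts(x);h=cv2.cvtColor(x['frame'],cv2.COLOR_RGB2HSV)
    t=p[(np.hypot(p[...,0]-580,p[...,1]-225)<45)&(p[...,2]>95)&(p[...,2]<120)]
    print(len(t),np.median(t,0),t.min(0),t.max(0))
E
```

```text
167 [584.77705432 221.86554848 102.48371804] [538.80058241 211.87784427  95.06263604] [623.11287661 233.61518676 107.23493149]
110 [573.64198525 222.06860255 101.86502678] [535.00816259 213.46377517  95.28091931] [618.76778129 236.99554996 106.53969926]
```

View pics/m4.png

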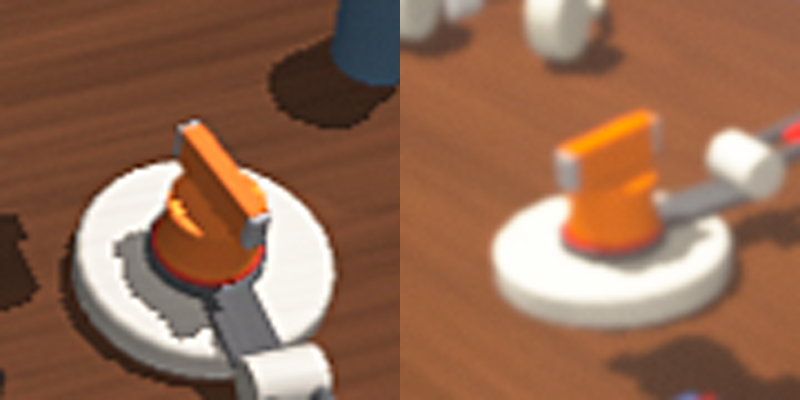

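Both crops show the nut seated upright, the washer only a thin rim under it and the gripper clear. It sank 15.2 mm from the lands against 15 mm nominal, so I'm handing in.

```bash
python3 -c "
from cell import manip
print(manip.sign_off())"
```

```text
the job is handed in; nothing more can be done
None
```

The orange nut is threaded onto the stud and screwed down until it jammed (15.2 mm below the lands, 15 mm nominal), then released upright, and the job is handed in at about 17 s; no verdict was returned.

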